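# Vent and unscrew the vacuum jar

### The arm

A 6-joint arm with a two-finger parallel gripper is mounted at the origin on a cart in front of the work surface, level with it; the furniture and walls round the work are solid. World frame = base frame: x ahead of the robot, y to its left, z up, the work surface at z = 0. Lengths are in mm, angles in rad, forces in N, time in s.
With the tool pointing down it reaches from about 300 to 850 mm from the base axis. Payload 4.2 kg.
Tool frame: the origin (TCP) lies at the very end of the fingers, on their centre line; the grasp point (between the pads) lies 19 mm behind it; z points along the fingers, y is the line along which they close (so a half turn about z gives the same grasp; the last joint's range is limited). The gripper opens to 91 mm and grips with 3 to 60 N. Pads are 32 mm wide; open, the fingers measure 118 mm over their backs; the gripper's body (76 mm by 178 mm) begins 60 mm behind the grasp point.
Start: joints at [1.235, 0.32, 1.565, -0, 1.257, -0.02], TCP at [178.584, 546.581, 213.976] pointing down, gripper open.
Joint ranges: [-3.11, 3.11], [-0.84, 2.01], [0.21, 2.61], [-1.34, 4.49], [0.05, 2.63], [-2.56, 2.56]. Speed limits (rad/s): [2.57, 2.57, 3.14, 3.14, 3.14, 3.14].

### API

Orientations are given as a unit quaternion [w, x, y, z].
In Python, from bench import ctrl gives the robot as it stands. Calls block until the motion is done:
- ctrl.move_pose(position, orientation): joint-space move of the TCP to a pose.
- ctrl.move_straight(position, orientation=None, vel=150): straight line of the TCP; orientation=None keeps the orientation; vel is the mean speed in mm/s.
- ctrl.movej(angles): joint-space move.
- ctrl.move_gripper(opening, squeeze=None): finger opening in mm; squeeze is the grip in N (None keeps the last); returns when the fingers have stopped.
- ctrl.hold(seconds).
- ctrl.solve_ik(position, orientation): joint angles nearest the present ones, or None.
- ctrl.get_obs(): the state.
- ctrl.snapshot(name): name is "scene" or "top" or "wrist"; returns a dict with "img" (384x512x3 uint8, red, green, blue), "camera_matrix" (3x3 intrinsics, pixels), "k1" (the pictures are not rectified: a ray, as slopes to the right and down, at radius r is drawn at 1 + k1 r^2 times it, then the intrinsics apply), "R" (3x3) and "t" (3): a world point X has camera coordinates R X + t; the wrist camera has in their place "T_tool_cam" (4x4, takes a point from camera to tool coordinates, whose origin is the TCP and whose axes are the flange's). Camera axes: x right, y down, z forward; pixel columns grow to the right and rows downward; lengths in mm; the calibration is good to about 2 mm. A picture is of the moment at which its call begins: read the wrist's pose just before it. There is no depth.
A pose or a line that the arm cannot do raises ctrl.Unreachable and nothing moves.
- ctrl.hand_in(): hands the job in; it is judged then, once.
The state is a dict: "time_s": time; "joint_positions": joint angles; "joint_velocities": joint speeds; "tau": joint torques, N m; "eef_pos": TCP position; "ee_rot": TCP orientation; "ft_force": force on the tool from outside, world axes, zero at the start; "torque": the same for the moment, N m; "grip_width": finger opening in mm; "finger_force": force on a finger pad.
Only numpy, scipy, OpenCV 4.12 (cv2) and the standard library are available. Lean on these libraries where they do the work, as an engineer would, in place of code of your own. Each camera call takes 0.05 s, during which the arm holds its last target. There are 200 camera calls.

### The job

The square jar of hazelnuts is clamped in the preparation board, its lid screwed tight and under vacuum. Let the air in first: press the vent button in the middle of the lid fully down and let it come back up. Then, without pulling the jar out of the clamp or twisting it there and without shifting the things round it, unscrew the lid anticlockwise until its thread lets go, and finish while still holding it in the gripper, level, its lower edge about two centimetres above the open mouth.

Things in the scene. Friction and masses are not known exactly. Their poses are not given: they have to be found in the camera images.
- lid_center (a point): dark blue-green ribbed plastic screw lid on the jar, 62 mm in diameter, 28 mm tall, 0.13 kg; the point is on its axis 14 mm above its lower edge, z up, axes turning with the lid. 5 mm of glass neck shows below it, then the jar's 74 mm wide shoulder. A sprung sealing ring makes it tight: about 0.5 N m to turn at first, easing as it comes round; grip the ribs with 50 N or more
- lid_mark (a point): white bar on the lid's top, point 30 mm from its axis on its -x side. Tight, it is near the glass bead on the jar's -x face: lid yaw = jar yaw + 0 to 0.14 rad. Anticlockwise from above (yaw growing) unscrews: free to lift from jar yaw + 1.25 to + 1.65, stop at 1.7, so turn by about 1.4 rad. It rises at most 4 mm while turning
- vent_top (a point): centre of the top of the vent button, a cream round button 23 mm across in the middle of the lid; it stands 8 mm above the flat top, 3 mm when fully pressed
- vent (a joint): travel of the vent button in m: 0 up, 0.005 fully down; a spring pushes it back, fully down takes 5 N
- jar_mouth (a point): centre of the jar's rim, 142 mm above the worktop, 124 mm above the jar's underside, axes as the jar's, z up (its faces look along x and y). Clear glass jar, 74 mm square, full of hazelnuts, about 0.55 kg, held only by the jaws; neck 45 mm across. With the lid tight the rim is 19 mm above the lid's lower edge
- board: wooden preparation board, 240 (x) by 280 mm (y), top 18 mm above the worktop, fixed; origin under its middle, where the jar stands, turned like the jar. Two dark rubber-faced jaws, 52 mm high, press on the jar's y faces with some 50 N and brace it against turning; the screw knob at the +y end reaches 155 mm from the middle
- bowl: white bowl, 124 mm across, 55 mm high, a bystander; origin under its middle
- mug: mug, 95 mm high, 127 mm with its handle, a bystander; origin under its middle
- tin: red food tin, 75 mm across, 110 mm high, a bystander; origin under its middle
- teaspoon: teaspoon lying on the worktop, 132 mm long, a bystander; origin at its middle
Things that resemble listed ones, but are neither listed nor needed, are in the scene too. Leave any red look-alike of the part that bears lid_center alone.

How it is judged:
By the outcome, as a careful person would: the job done as asked, in the order asked, and still so for the second after the job is handed in, while the arm keeps its last pose, push and grip.
It also fails if it takes over 45 s, if anything falls off the work surface, if the arm or the gripper's body presses on something with over 40 N, if the wrist force passes 120 N, or if a joint passes its speed limit or range.

## Working session

There is one attempt and no reset: what is moved stays moved. The work goes in short steps, each a Python script; the robot and the scene stay as the last script left them, time stands still between calls to the robot, and variables do not carry over. Pictures are saved under pics/ and viewed, at most 10 in all, crops included, and the job is handed in when it is done.

```bash
mkdir -p pics; python3 - <<'E'
from bench import ctrl
import cv2,numpy as np,pickle
d={}
for n in("scene","top"):
    s=ctrl.snapshot(n); d[n]=s
    cv2.imwrite(f"pics/{n}0.png",cv2.resize(s["img"][:,:,::-1],(800,600),interpolation=cv2.INTER_CUBIC))
    print(n,s["camera_matrix"],s["k1"],s["R"],s["t"])
pickle.dump(d,open("s.pkl","wb"))
o=ctrl.get_obs();print(o)
E
```

```text
scene [[382.29354417   0.         256.75060206]
 [  0.         382.29354417 185.97608928]
 [  0.           0.           1.        ]] -0.08291492597209014 [[ 0.8987295  -0.4384847   0.00405744]
 [-0.32168741 -0.6655704  -0.67344877]
 [ 0.29799749  0.60394305 -0.73922276]] [-475.80551601  252.75220829 1147.64485353]
top [[459.05249114   0.         247.58702638]
 [  0.         459.05249114 194.80112994]
 [  0.           0.           1.        ]] 0.062283944035263314 [[-7.68564251e-03 -9.99970461e-01 -8.99976025e-05]
 [-9.96263687e-01  7.66489480e-03 -8.60227616e-02]
 [ 8.60209104e-02 -5.71478850e-04 -9.96293168e-01]] [  30.56549937  548.26415526 1363.67602477]
{'time_s': 0.1, 'joint_positions': array([ 1.23501591e+00,  3.20234755e-01,  1.56554799e+00, -1.65472665e-05,
        1.25735251e+00, -2.00058970e-02]), 'joint_velocities': array([-2.18354175e-04, -2.00636934e-03, -3.69899055e-03, -2.89105163e-04,
        7.16281691e-04, -4.06895848e-05]), 'tau': array([ 2.03420495e-04, -4.13329983e+01, -2.32507843e+01,  7.28329760e-02,
        4.22331796e-02, -3.62315916e-05]), 'eef_pos': array([178.43245263, 546.15781563, 213.20394502]), 'ee_rot': array([-1.28741753e-04,  1.57229524e-01,  9.87561786e-01, -7.60518479e-04]), 'ft_force': array([-0.65923326, -0.32811403, -1.3541826 ]), 'torque': array([-0.02611492,  0.0035358 ,  0.02466313]), 'finger_force': 0.0, 'grip_width': 90.73972803945081}
```

View pics/scene0.png

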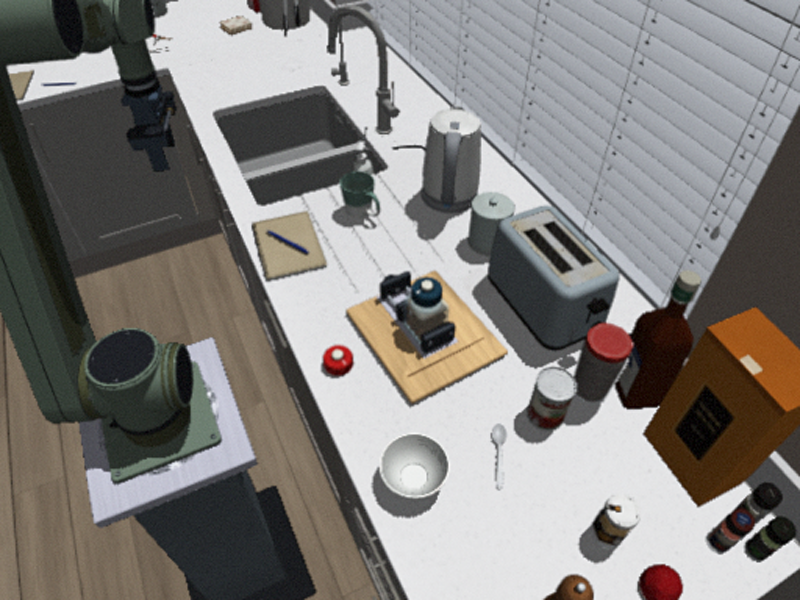

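View pics/top0.png

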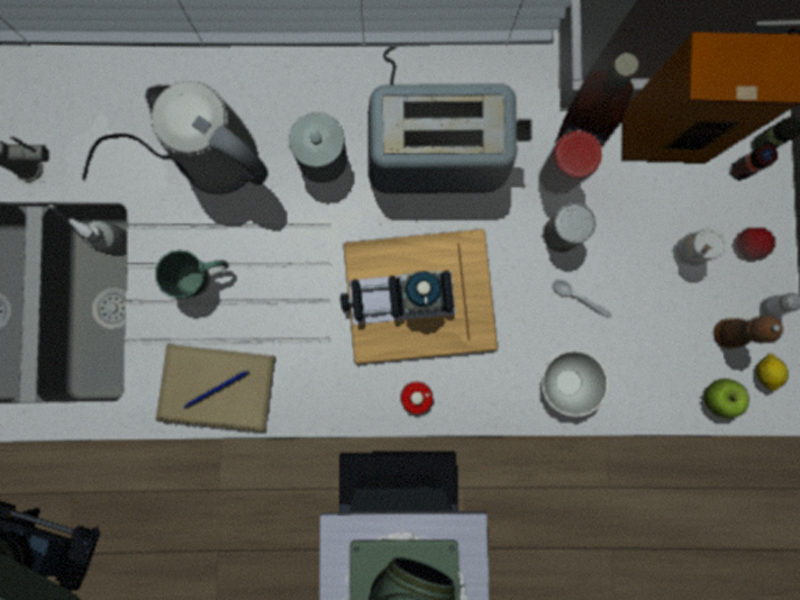

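The scene picture shows the clamped jar with its dark lid. A red look-alike lid lies in front of it and the toaster stands behind. In the top picture the lid button is at about (424,288), the white bar just below it, and the board corners at (344,241), (485,230), (497,350) and (355,362). The knob (+y) is on the left.

```bash
cat > h.py <<'E'
import numpy as np,cv2
from scipy.spatial.transform import Rotation as Ro
def ray(s,uv):
    K=s["camera_matrix"]; d=np.array([[(uv[0]-K[0,2])/K[0,0],(uv[1]-K[1,2])/K[1,1]]])[0]
    r=np.linalg.norm(d); q=r
    for _ in range(20): q=r/(1+s["k1"]*q*q)
    return np.append(d*(q/r),1)
def hit(s,uv,z,pose=None):
    d=ray(s,uv)
    if pose is None: R=s["R"].T; c=-R@s["t"]
    else:
        T=np.array(s["T_tool_cam"]); Rt=Ro.from_quat(np.roll(pose["ee_rot"],-1)).as_matrix()
        R=Rt@T[:3,:3]; c=Rt@T[:3,3]+pose["eef_pos"]
    d=R@d; return c+d*(z-c[2])/d[2]
def down(yaw):  # tool y axis at world angle yaw, pointing down
    y=np.array([np.cos(yaw),np.sin(yaw),0]); z=np.array([0,0,-1.])
    return np.roll(Ro.from_matrix(np.c_[np.cross(y,z),y,z]).as_quat(),1)
E
python3 - <<'E'
from h import *; import pickle
from bench import ctrl
s=pickle.load(open("s.pkl","rb"))["top"]
C=[hit(s,np.array(p)*.64,18) for p in((344,241),(485,230),(497,350),(355,362))]
print(np.round(C),np.mean(C,0))
a=C[0]-C[1]+C[3]-C[2];print("yaw",np.arctan2(-a[0],a[1]))
b=hit(s,np.array((424,288))*.64,159);print(b)
print(ctrl.get_obs()["ee_rot"])
for y in np.arange(-3,3.2,.5): print(y,np.round(ctrl.solve_ik([b[0],b[1],250],down(y)) if ctrl.solve_ik([b[0],b[1],250],down(y)) is not None else 0,2))
E
```

```text
[[ 674.  109.   18.]
 [ 694. -167.   18.]
 [ 459. -185.   18.]
 [ 438.   89.   18.]] [566.12781446 -38.56982001  18.        ]
yaw 0.07367665556017793
[565.02415706 -38.71491634 159.        ]
[-1.28741753e-04  1.57229524e-01  9.87561786e-01 -7.60518479e-04]
-3.0 0
-2.5 [-0.09  0.29  1.52 -0.    1.33  2.41]
-2.0 [-0.09  0.29  1.52 -0.    1.33  1.91]
-1.5 [-0.09  0.29  1.52 -0.    1.33  1.41]
-1.0 [-0.09  0.29  1.52 -0.    1.33  0.91]
-0.5 [-0.09  0.29  1.52 -0.    1.33  0.41]
0.0 [-0.09  0.29  1.52 -0.    1.33 -0.09]
0.5 [-0.09  0.29  1.52 -0.    1.33 -0.59]
1.0 [-0.09  0.29  1.52 -0.    1.33 -1.09]
1.5 [-0.09  0.29  1.52 -0.    1.33 -1.59]
2.0 [-0.09  0.29  1.52 -0.    1.33 -2.09]
2.5 0
3.0 0
```

```bash
python3 - <<'E'
from h import *; import pickle
from bench import ctrl
ctrl.move_pose([565,-38.7,330],down(-0.65))
ctrl.move_gripper(0,20)
o=ctrl.get_obs(); s=ctrl.snapshot("wrist"); pickle.dump((o,s),open("w.pkl","wb"))
print(o["time_s"],o["eef_pos"],o["grip_width"],s["T_tool_cam"])
cv2.imwrite("pics/w1.png",cv2.resize(s["img"][:,:,::-1],(800,600),interpolation=cv2.INTER_CUBIC))
E
```

```text
3.9833 [564.99929201 -38.70404296 329.99150277] 0.8972445157351686 [[ 2.92352666e-04 -9.67561368e-01 -2.52635933e-01  6.99504818e+01]
 [ 9.99999824e-01  1.52429821e-04  5.73423610e-04  1.94215485e-01]
 [-5.16313283e-04 -2.52636056e-01  9.67561242e-01 -1.69756255e+02]
 [ 0.00000000e+00  0.00000000e+00  0.00000000e+00  1.00000000e+00]]
```

View pics/w1.png

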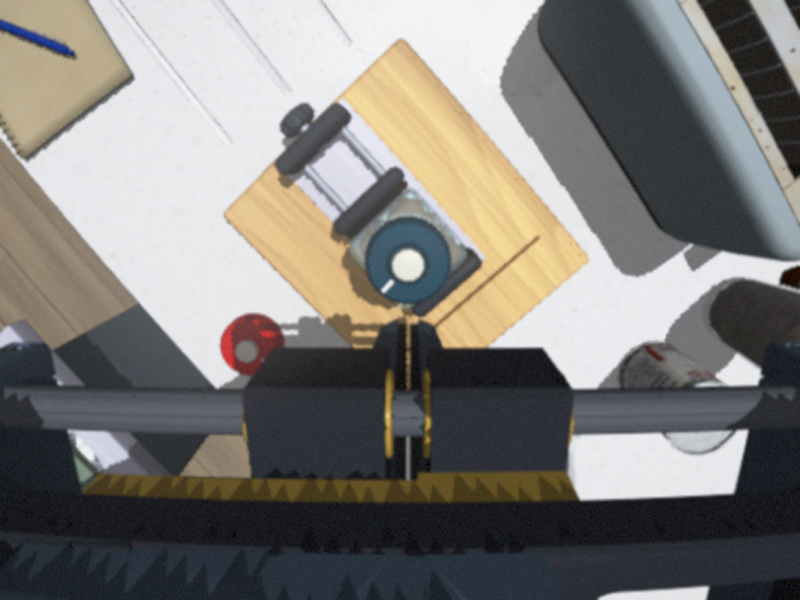

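The wrist view shows the button centre at about (407,266), the lid at x 366–450, and the white bar's outer end at (382,292).

```bash
python3 - <<'E'
from h import *; import pickle
from bench import ctrl
o,s=pickle.load(open("w.pkl","rb"))
b=hit(s,np.array((407,266))*.64,159,o); m=hit(s,np.array((382,292))*.64,151,o)
l=hit(s,np.array((408,259))*.64,151,o)
c=hit(s,np.array((407,266))*.64,151,o)
print(b,m,l,"markyaw",np.arctan2(-(m-b)[1],-(m-b)[0]))
p=(b[:2]+np.array([565,-38.7]))/2; print(p)
ctrl.move_straight([*p,170])
f0=ctrl.get_obs()["ft_force"][2]
for z in (164,161,159,157,155.5,154.5,153.8,153.2,152.7):
    ctrl.move_straight([*p,z],vel=30); ctrl.hold(.08)
    o=ctrl.get_obs(); f=o["ft_force"]-[0,0,f0]; print(z,round(o["eef_pos"][2],2),np.round(f,1))
    if f[2]>14: break
s=ctrl.snapshot("scene")
ctrl.hold(.2)
ctrl.move_straight([*p,175],vel=60)
ctrl.hold(.2)
print(ctrl.get_obs()["time_s"])
a=s["img"][150:260,210:330,::-1]; cv2.imwrite("pics/p1.png",cv2.resize(a,None,fx=5,fy=5,interpolation=cv2.INTER_CUBIC))
E
```

```text
[566.15762451 -37.42806325 159.        ] [539.41583983 -42.97136296 151.        ] [568.7933602  -35.12401082 151.        ] markyaw 0.20439507423184708
[565.57881225 -38.06403163]
164 164.08 [0.9 0.4 0. ]
161 160.93 [-0.4 -0.1 -1.1]
159 159.34 [0.4 0.1 1.2]
157 157.28 [ 1.1 -0.1  3.5]
155.5 155.74 [ 1.2 -0.5  4.2]
154.5 154.89 [ 2.1 -0.2  5.3]
153.8 154.79 [ 0.3 -0.1  7.9]
153.2 154.69 [-0.7 -0.8 10.2]
152.7 154.58 [-1.   0.1 12.5]
9.325
```

The button bottomed at z≈154.8 and has come back up. Next I'll grip lightly, centre by force, then tighten.

```bash
python3 - <<'E'
from h import *; import pickle
from bench import ctrl
Y=-0.65; p=np.array([565.6,-38.1])
ctrl.move_gripper(88,5)
ctrl.move_straight([*p,175],down(Y)); 
ctrl.move_straight([*p,124.5],vel=70); ctrl.hold(.2)
o=ctrl.get_obs();f0=o["ft_force"];print(np.round(f0,1),o["eef_pos"],o["time_s"])
yv=np.array([np.cos(Y),np.sin(Y)])
ctrl.move_gripper(55,5)
for i in range(4):
    ctrl.hold(.1)
    o=ctrl.get_obs();f=o["ft_force"]-f0;t=f[:2]@yv
    print(np.round(f,1),round(t,2),o["grip_width"],o["finger_force"],p,o["eef_pos"])
    if abs(t)<1.2: break
    p=p+yv*np.clip(t/4,-1,1); ctrl.move_straight([*p,124.5],vel=20)
ctrl.move_gripper(55,58);ctrl.hold(.2)
o=ctrl.get_obs();print(np.round(o["ft_force"]-f0,1),o["grip_width"],o["finger_force"],o["torque"],o["eef_pos"],o["time_s"])
pickle.dump((p,f0),open("g.pkl","wb"))
s=ctrl.snapshot("wrist")
cv2.imwrite("pics/w2.png",cv2.resize(s["img"][:,:,::-1],(640,480)))
E
```

```text
[ 1.   0.2 -0.1] [565.90895406 -38.14343784 125.01721627] 12.0
[-2.   0.2  0.7] -1.75 62.28747638247875 5.000177737092599 [565.6 -38.1] [565.42083313 -37.99128026 124.54089412]
[-0.9 -1.1  0.7] -0.05 62.700231498982006 4.99998994753696 [565.25163441 -37.83517094] [565.43126195 -37.95735125 124.53556575]
[ 0.2 -1.6  1.1] 61.612616275988614 57.9999827966094 [-0.27883335 -0.03439227 -0.02456899] [565.45440313 -37.97038018 124.56359327] 13.375
```

View pics/w2.png

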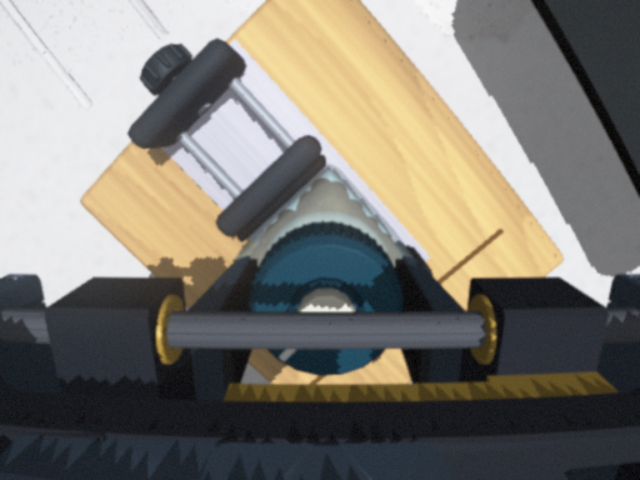

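The wrist view shows the lid centred between the pads, gripped on its ribs, with the mark at about (290,352). Now I'll turn it.

```bash
python3 - <<'E'
from h import *; import pickle
from bench import ctrl
p,f0=pickle.load(open("g.pkl","rb")); z=124.5; Y=-.65
for i in range(14):
    Y+=1.4/14
    ctrl.move_straight([*p,z],down(Y),vel=40) ; ctrl.hold(.1)
    o=ctrl.get_obs(); f=o["ft_force"]-f0
    R=Ro.from_quat(np.roll(o["ee_rot"],-1)).as_matrix()
    print(round(Y,2),round(np.arctan2(R[1,1],R[0,1]),3),np.round(o["eef_pos"],1),np.round(f,1),np.round(o["torque"],2),round(o["grip_width"],1),round(o["time_s"],2))
    p=p+np.clip(f[:2]/10,-.3,.3); z+=np.clip(f[2]/6,-.2,.6)
    if abs(f).max()>40: break
pickle.dump((p,f0,z,Y),open("g.pkl","wb"))
s=ctrl.snapshot("top");o=ctrl.get_obs(); w=ctrl.snapshot("wrist")
a=cv2.resize(w["img"][:,:,::-1],(640,480)); b=cv2.resize(s["img"][140:240,215:325,::-1],(528,480),interpolation=cv2.INTER_CUBIC)
cv2.imwrite("pics/w3.png",cv2.resize(np.hstack([a,b]),(800,329)))
E
```

```text
-0.55 -0.551 [565.4 -37.9 124.5] [-0.2 -1.   0.7] [-0.3   0.01  0.24] 61.7 13.78
-0.45 -0.452 [565.6 -38.  124.7] [ 0.7 -1.2  0.5] [-0.28 -0.25  0.32] 61.8 14.12
-0.35 -0.352 [565.6 -37.8 124.9] [ 0.5 -0.5  2.7] [-0.03 -0.26  0.49] 61.3 14.47
-0.25 -0.253 [565.4 -37.9 125.3] [0.3 1.  3. ] [ 0.2  -0.1   0.38] 61.5 14.82
-0.15 -0.153 [565.3 -38.  125.5] [ 0.3 -0.9  1. ] [ 0.   -0.18  0.23] 61.6 15.18
-0.05 -0.053 [565.2 -38.2 125.6] [-0.7 -0.3  1.7] [-0.16 -0.12  0.  ] 61.4 15.53
0.05 0.047 [565.3 -38.1 125.9] [ 1.8 -0.2 -1.7] [-0.16 -0.32 -0.01] 61.6 15.88
0.15 0.147 [565.6 -38.1 125.8] [ 1.8 -0.4 -1.8] [-0.13 -0.38  0.04] 61.6 16.23
0.25 0.247 [565.8 -38.2 125.8] [ 1.5 -0.8 -1.9] [-0.14 -0.44 -0.04] 61.5 16.57
0.35 0.347 [566.  -38.2 125.7] [2.2 0.5 0.3] [-0.04 -0.45  0.03] 61.5 16.93
0.45 0.447 [566.2 -38.1 125.7] [ 2.1 -0.8  1. ] [-0.06 -0.52  0.  ] 61.4 17.27
0.55 0.547 [566.4 -38.2 125.7] [ 2.   0.9 -0.2] [-0.06 -0.63 -0.04] 61.1 17.62
0.65 0.647 [566.6 -38.1 125.7] [ 2.4 -0.4  0.2] [ 0.02 -0.73 -0.01] 61.6 17.98
0.75 0.747 [566.8 -38.1 125.7] [ 2.9  0.5 -0.1] [ 0.02 -0.74 -0.02] 61.6 18.32
```

View pics/w3.png

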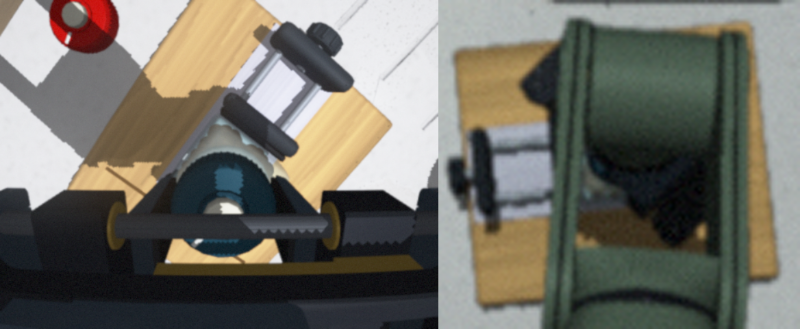

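The mark is in almost the same place relative to the gripper, at (192,245), or (281,358) at the earlier scale. So the lid came round with the fingers and the torque has dropped to zero. I'll re-centre and lift gently.

```bash
python3 - <<'E'
from h import *; import pickle
from bench import ctrl
p,f0,z,Y=pickle.load(open("g.pkl","rb"))
def rep(k):
    o=ctrl.get_obs(); f=o["ft_force"]-f0
    print(k,np.round(o["eef_pos"],1),np.round(f,1),np.round(o["torque"],2),round(o["grip_width"],1),round(o["time_s"],2)); return f
for x in (566.2,565.6):
    p=np.array([x,-38.1]); ctrl.move_straight([*p,z],vel=15); ctrl.hold(.1); rep("c")
for zz in (z+1,z+2,z+3,z+5,z+8,z+12):
    ctrl.move_straight([*p,zz],vel=20); ctrl.hold(.1); f=rep(zz)
    if f[2]<-12: ctrl.move_straight([*p,z],vel=20); print("stuck"); break
else:
    ctrl.move_straight([*p,163.2],vel=40); ctrl.hold(.4); rep("up")
s=ctrl.snapshot("scene"); o=ctrl.get_obs(); w=ctrl.snapshot("wrist")
a=cv2.resize(w["img"][:,:,::-1],(640,480)); b=cv2.resize(s["img"][150:250,215:325,::-1],(528,480),interpolation=cv2.INTER_CUBIC)
cv2.imwrite("pics/w4.png",cv2.resize(np.hstack([a,b]),(800,329)))
E
```

```text
c [566.8 -38.2 125.7] [ 4.6  0.4 -1.4] [ 0.03 -0.94 -0.08] 61.5 18.77
c [566.8 -38.2 125.8] [ 5.4  0.3 -1.9] [-0.01 -1.14 -0.07] 61.6 19.12
126.69642856617116 [566.7 -38.1 126.4] [ 6.   0.6 -3.9] [ 0.03 -1.24 -0.04] 61.4 19.48
127.69642856617116 [566.7 -38.  127.3] [ 6.8  0.3 -5.2] [ 0.05 -1.25 -0.03] 62.0 19.82
128.69642856617116 [566.7 -37.9 128.2] [ 6.7  0.8 -5. ] [ 0.06 -1.3  -0.02] 61.4 20.18
130.69642856617116 [566.6 -37.9 130.3] [ 6.   0.9 -4.5] [ 0.14 -1.25 -0.03] 61.6 20.52
133.69642856617116 [566.2 -38.1 133.3] [ 5.   0.3 -3.1] [ 0.07 -1.08 -0.  ] 61.6 20.93
137.69642856617116 [565.6 -38.7 137.5] [ 4.4 -2.3 -2.2] [-0.49 -0.83 -0.04] 61.3 21.38
up [565.6 -38.1 163.1] [-1.4  0.3 -0.8] [-0.04  0.    0.03] 61.6 22.57
```

View pics/w4.png

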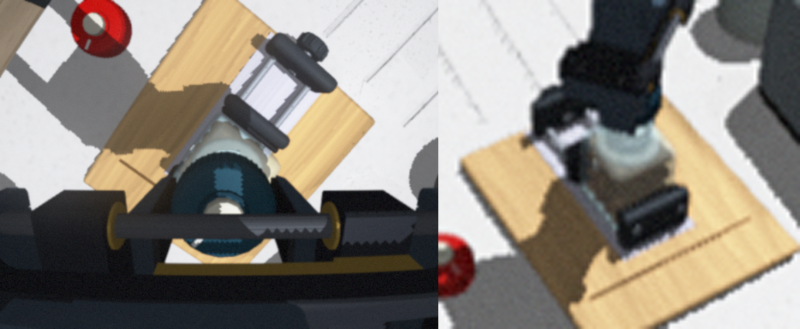

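The lid is off and the jar is still in the clamp. I'll take one close look at level and gap before handing in.

```bash
python3 - <<'E'
from h import *
from bench import ctrl
s=ctrl.snapshot("scene")
def pr(X):
    c=s["R"]@X+s["t"]; q=c[:2]/c[2]; q=q*(1+s["k1"]*(q@q)); K=s["camera_matrix"]; return (K@np.append(q,1))[:2]
x0,y0=245,155
a=cv2.resize(s["img"][y0:y0+60,x0:x0+65,::-1],None,fx=9,fy=9,interpolation=cv2.INTER_CUBIC)
e=np.linspace(0,2*np.pi,60)
for r,z,c in((31,162,(0,0,255)),(22.5,142,(0,255,255))):
    for t in e:
        u=(pr(np.array([565.6+r*np.cos(t),-38.1+r*np.sin(t),z]))-[x0,y0]+.5)*9
        cv2.circle(a,tuple(int(v) for v in u),1,c,-1)
cv2.imwrite("pics/f.png",a)
E
```

```text
(no output)
```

View pics/f.png

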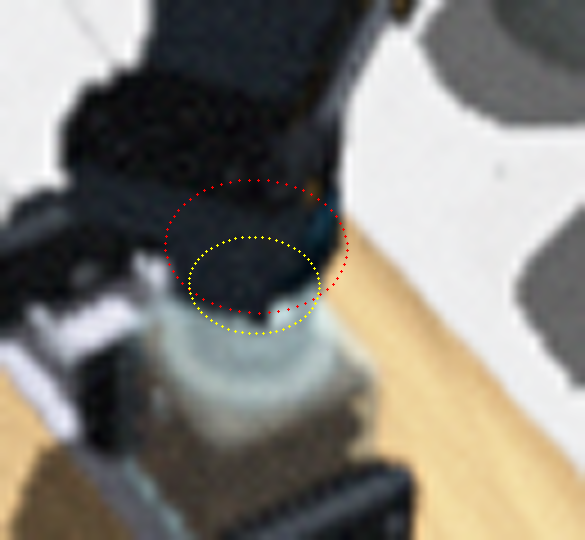

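The lid's lower edge and the jar's rim match the projected circles (red lid edge, yellow mouth) to within about a pixel. Nothing looks tilted.

```bash
python3 -c "
from bench import ctrl
print(ctrl.hand_in())"
```

```text
the job is handed in; nothing more can be done
None
```

I pressed the vent fully and let it come back up, then unscrewed the lid 1.4 rad. I handed in at about 23 s with the lid held in the gripper, about 20 mm above the jar's mouth and looking level in the last picture. The jar is still in its clamp, though the sideways push reached about 7 N as the lid came off and may have moved the jar about a millimetre.

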